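Clear the jamb and hold a strap hinge lined up for its pin

TASK

First wipe all the steel chips off the top of the clamped jamb with the scraper block, so that they drop onto the bench, and set the scraper back down on the bench. Then pick up the loose strap leaf, lay its knuckle end flat on the cleaned top with its knuckle pushed fully home between the two knuckles of the jamb leaf so that the pin holes line up, and finish still gripping it there: most of the strap overhangs the front edge and would fall if let go. Do not push chips off with the fingers, and leave the hinge pin, screwdriver, spanner, tin and screw box alone.

Things in the scene. Friction and masses are not known exactly. Their poses are not given: they have to be found in the camera images.
- jamb_eye (a point): Middle of the 45 mm gap between the jamb leaf's two knuckles, on their hole axis, 61 mm above the bench. z up, y along the holes, x level, away from the open front. Knuckles: tubes 22 mm across, 11 mm holes, lying on the jamb's top at y 22.5 to 52 and -52 to -22.5 mm. Behind them runs a 20 mm high rib that stops the strap's knuckle about 1 mm past lined up.
- jamb_top (a point): On the flat top of the jamb, 40 mm in front of jamb_eye (same axes), 50 mm above the bench: the strip to wipe. The jamb is a dark steel box section clamped to the bench; its top spans x -25 (front edge) to +115 mm, y -100 to +100 mm here. Clamps stand on the top at x over 90 mm, y 60 to 95 either side, up to 32 mm high; knuckles start at x 29 mm.
- strap_mid (a point): Middle of the loose strap leaf, half-way up its bar (4 mm above its underside), near its centre of mass: grip here across the width. Steel bar 40 mm wide, 8 mm thick, 0.6 kg, lying flat on the bench, left or right. x points along the bar to its knuckle, z up. It ends at x = -125 mm (rounded). In place, this point is 35 mm out past the jamb's front edge: bearing down hard there lifts the knuckle.
- strap_eye (a point): Centre of the hole in the strap leaf's knuckle (tube 22 mm across, 40 mm long along y, 11 mm hole), 100 mm along x from strap_mid; same axes. 11 mm above the bar's underside: bar and knuckle both lie on the jamb's top when this point is 11 mm above that top.
- scraper_mid (a point): Centre of the scraper block, half-way up its 70 mm height. It stands upright on the bench, on the side where the strap leaf is not: wooden grip 54 mm (x) by 24 mm (y), on a steel shoe 60 mm (x) by 30 mm (y) and 8 mm high, whose straight lower edges do the wiping. z up. 0.18 kg.
- chip0_mid (a point): Steel chip (sawn-off nib, flat oblong 18 x 12 x 8 mm, 12 g): 4 mm above its underside. The chips start scattered on the jamb's top in front of the knuckles, 36 to 54 mm in front of the hole axis and within 80 mm either way along it.
- chip1_mid (a point): Steel chip (sawn-off nib, stepped piece 16 x 16 x 9 mm, 12 g): 4 mm above its underside. The chips start scattered on the jamb's top in front of the knuckles, 36 to 54 mm in front of the hole axis and within 80 mm either way along it.
- chip2_mid (a point): Steel chip (sawn-off nib, six-sided slug 17 mm across, 8 mm high, 12 g): 4 mm above its underside. The chips start scattered on the jamb's top in front of the knuckles, 36 to 54 mm in front of the hole axis and within 80 mm either way along it.
- chip3_mid (a point): Steel chip (sawn-off nib, wedge-like piece 14 x 14 x 10 mm, 12 g): 4 mm above its underside. The chips start scattered on the jamb's top in front of the knuckles, 36 to 54 mm in front of the hole axis and within 80 mm either way along it.
- pin: The hinge pin, bright steel rod 10 mm thick and 105 mm long with a bent 26 mm end, lying on the bench to the left (+y) of the jamb; leave it where it is.
- screwdriver: A screwdriver lying on the bench, 200 mm long; leave it where it is.
- spanner: A spanner lying on the bench, 180 mm long; leave it where it is.
- tin: A closed tin, 66 mm across and 62 mm high, standing behind on the left (+y); leave it where it is.
- screwbox: A cardboard box of screws, 78 x 58 x 50 mm, standing behind on the right (-y); leave it where it is.

How it is judged:
By the outcome, as a careful person would: the job done as asked, in the order asked, and still so for the second after the job is handed in, while the arm keeps its last pose, push and grip.
It also fails if it takes over 67 s, if anything falls off the work surface, if the arm or the gripper's body presses on something with over 40 N, if the wrist force passes 120 N, or if a joint passes its speed limit or range.

ROBOT

A 7-joint arm with a two-finger parallel gripper is mounted at the origin on the work surface. World frame = base frame: x ahead of the robot, y to its left, z up, the work surface at z = 0. Lengths are in mm, angles in rad, forces in N, time in s.
With the tool pointing down it reaches from about 350 to 900 mm from the base axis. Payload 7.2 kg.
Tool frame: the origin (TCP) lies at the very end of the fingers, on their centre line; the grasp point (between the pads) lies 19 mm behind it; y points along the fingers, z is the direction in which the jaws open and shut, and the axes are right-handed (so a half turn about y gives the same grasp; the last joint's range is limited). The gripper opens to 88 mm and grips with 3 to 60 N. Pads are 20 mm wide; open, the fingers measure 115 mm over their backs; the gripper's body (75 mm by 178 mm) begins 61 mm behind the grasp point.
Start: joints at [1.225, 0.411, -0.013, 1.596, 0.006, 1.134, -0.082], TCP at [171.388, -601.045, 222.653] pointing down, gripper open.
Joint ranges: [-2.95, 2.95], [-0.29, 1.99], [-1.47, 1.44], [0.14, 2.54], [-1.03, 4.17], [0.13, 1.85], [-2.86, 2.86]. Speed limits (rad/s): [2.39, 2.39, 3.01, 3.01, 3.14, 3.14, 3.14].

INTERFACE

Orientations are given as a unit quaternion [w, x, y, z].
In Python, from rig import r gives the robot as it stands. The module is installed in compiled form; this text tells all that it offers. Calls block until the motion is done:
- r.movep(position, orientation): joint-space move of the TCP to a pose.
- r.move_linear(position, rot=None, velocity=150, stop_force=None): straight line of the TCP; rot=None keeps the orientation; velocity is the mean speed in mm/s. With stop_force (N) it stops when the force on the tool has changed by that much, and returns True; else False.
- r.move_joints(angles): joint-space move.
- r.ungrasp() and r.close_gripper(squeeze=None): open the fingers fully, or close them until they stop; squeeze is the grip in N (None keeps the last).
- r.wait(seconds).
- r.ik(position, orientation): joint angles nearest the present ones, or None.
- r.sense(): the state.
- r.get_image(name): name is "scene" or "top" or "wrist"; returns the picture (480x640x3 uint8, red, green, blue); there is no depth.
- r.calibration(name): a dict with "fx", "fy", "cx", "cy" (pixels), "R" (3x3) and "t" (3): a world point X has camera coordinates R X + t; the wrist camera has in their place "mount" (4x4, takes a point from camera to tool coordinates, whose origin is the TCP and whose axes are the tool frame's). Camera axes: x right, y down, z forward; pixel columns grow to the right and rows downward; lengths in mm; the calibration is good to about 2 mm. The wrist camera is an equidistant fisheye: a pixel r from the principal point sees the ray r / f radians off the axis. A picture is of the moment at which its call begins: read the wrist's pose just before it. calibration takes no time and is no camera call.
A pose or a line that the arm cannot do raises r.MotionError and nothing moves.
- r.finish_job(): hands the job in, once; it reports no verdict.
The state is a dict: "time_s": time; "qpos": joint angles; "joint_velocities": joint speeds; "joint_torque": joint torques, N m; "ee_pos": TCP position; "ee_rot": TCP orientation; "wrist_force": force on the tool from outside, world axes, zero at the start; "wrist_torque": the same for the moment, N m; "grip_width": finger opening in mm.
Only numpy, scipy, OpenCV 4.12 (cv2) and the standard library are available. Lean on these libraries where they do the work, as an engineer would, in place of code of your own. Each camera call takes 0.05 s, during which the arm holds its last target. There are 200 camera calls.

## Working session

There is one attempt and no reset: what is moved stays moved. The work goes in short steps, each a Python script; the robot and the scene stay as the last script left them, time stands still between calls to the robot, and variables do not carry over. Pictures are saved under pics/ and viewed, about 8 in all and at most 12, crops included, and the job is handed in when it is done.

```bash
mkdir -p pics; python3 - <<'E'
from rig import r
import cv2
s=r.sense();print(s)
for n in("scene","top"):
    cv2.imwrite(f"pics/{n}0.png",r.get_image(n)[:,:,::-1]);print(n,r.calibration(n))
print(r.calibration("wrist"))
E
```

```text
{'time_s': 0.0, 'qpos': array([ 1.22477671,  0.41188629, -0.01266889,  1.59704038,  0.00559235,
        1.13431239, -0.08219176]), 'joint_velocities': array([-0.0001896 ,  0.00020073, -0.00047891,  0.00102725,  0.00026989,
       -0.00021997, -0.00181288]), 'joint_torque': array([ 5.32852864e-04, -5.87956774e+01,  6.42718077e-01, -2.91075647e+01,
       -5.35743451e-02,  1.83191017e-02,  1.42196150e-04]), 'ee_pos': array([ 171.20865393, -600.5619963 ,  221.81929862]), 'ee_rot': array([ 0.09778267, -0.09802729,  0.70085213, -0.69973959]), 'wrist_force': array([-0.73484095, -0.23979471, -0.03145317]), 'wrist_torque': array([ 0.02419289,  0.00889364, -0.00052678]), 'grip_width': 87.6784862815533}
scene {'fx': 437.0518969377939, 'fy': 437.0518969377939, 'cx': 321.5014113416023, 'cy': 248.4676323175546, 'R': array([[-0.88259414,  0.46994941, -0.0132342 ],
       [ 0.34967007,  0.63736522, -0.68665597],
       [-0.31425855, -0.61066614, -0.72686204]]), 't': array([ 499.77934531, -133.73744937, 1205.21360791])}
top {'fx': 473.92791544051977, 'fy': 473.92791544051977, 'cx': 321.26021821936945, 'cy': 240.3299760566574, 'R': array([[ 2.49365550e-02, -9.99689029e-01,  1.20169164e-04],
       [-9.78812154e-01, -2.44402333e-02, -2.03296440e-01],
       [ 2.03236158e-01,  4.95188983e-03, -9.79117226e-01]]), 't': array([ -20.90336987,  547.42772434, 1224.27779867])}
{'fx': 371.64829954431775, 'fy': 371.64829954431775, 'cx': 318.82553420989456, 'cy': 238.93485589207924, 'mount': array([[ 2.64765167e-04,  9.65479495e-01,  2.60478932e-01,
        -7.03782362e+01],
       [ 1.74116207e-05, -2.60478946e-01,  9.65479528e-01,
        -1.61597220e+02],
       [ 9.99999965e-01, -2.51089988e-04, -8.57763145e-05,
         4.66626369e-01],
       [ 0.00000000e+00,  0.00000000e+00,  0.00000000e+00,
         1.00000000e+00]])}
```

View pics/top0.png

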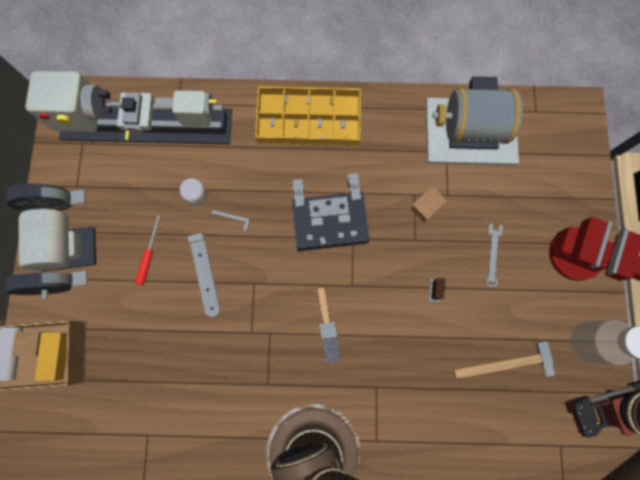

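View pics/scene0.png

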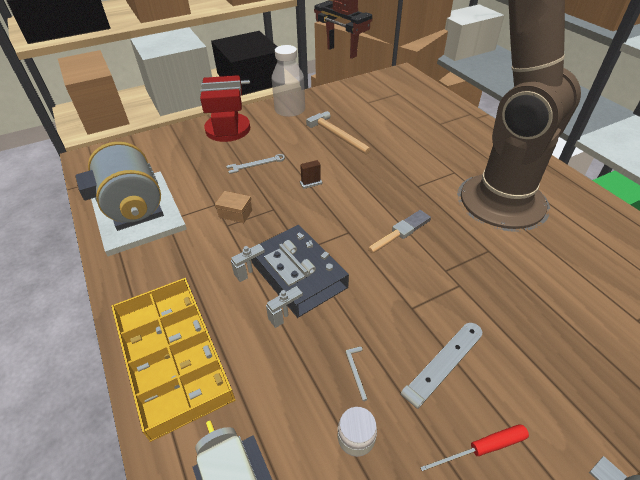

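Top view: jamb around (331,222), strap on the left with its knuckle at (196,240) and rounded end at (211,312). The scraper is at (437,290) on the right and the chips are on the jamb's front strip. The scene view shows the same layout.

```bash
cat > h.py <<'E'
from rig import r
import numpy as np, cv2
from scipy.spatial.transform import Rotation as Ro
def q2R(q): return Ro.from_quat(np.roll(q,-1)).as_matrix()
def down(a):
    "tool down, jaws along angle a in the world xy plane"
    c,s=np.cos(a),np.sin(a)
    M=np.array([[s,0,c],[-c,0,s],[0,-1,0]])
    return np.roll(Ro.from_matrix(M).as_quat(),1)
def ray(name,uv,pose=None):
    c=r.calibration(name); u=(np.array(uv,float)-[c["cx"],c["cy"]])/c["fx"]
    if name!="wrist":
        R=np.array(c["R"]); return -R.T@c["t"], R.T@np.r_[u,1]
    p,q=pose; th=np.hypot(*u)
    d=np.r_[u/max(th,1e-9)*np.sin(th),np.cos(th)]
    M=c["mount"]; R=q2R(q)
    return p+R@M[:3,3], R@M[:3,:3]@d
def pt(name,uv,z,pose=None):
    o,d=ray(name,uv,pose); return o+d*(z-o[2])/d[2]
def proj(X,pose):
    c=r.calibration("wrist");p,q=pose;M=c["mount"]
    x=M[:3,:3].T@(q2R(q).T@(np.array(X)-p)-M[:3,3])
    th=np.arctan2(np.hypot(x[0],x[1]),x[2]); k=x[:2]/np.hypot(x[0],x[1])*th*c["fx"]
    return k+[c["cx"],c["cy"]]
def shot(fn):
    s=r.sense(); P=(s["ee_pos"],s["ee_rot"]); im=r.get_image("wrist")
    cv2.imwrite(fn+".png",im[:,:,::-1]); np.savez(fn+".npz",p=P[0],q=P[1]); return im,P
def load(fn):
    d=np.load(fn+".npz"); return cv2.imread(fn+".png"),(d["p"],d["q"])
E
python3 - <<'E'
from h import *
for n,uv,z in [("scraper",(437,288),70),("jambF L",(297,248),50),("jambF R",(368,242),50),("strapK",(196,240),10),("strapEnd",(211,312),8),("scr base",(437,297),0)]:
    print(n,pt("top",uv,z).round())
print(q2R(r.sense()["ee_rot"]).round(2))
for a in (0,np.pi/2,-np.pi/2,np.pi):
    print(a,r.ik([480,-140,280],down(a)))
E
```

```text
scraper [ 425. -313.   70.]
jambF L [526.  58.  50.]
jambF R [ 548. -134.   50.]
strapK [550. 344.  10.]
strapEnd [351. 288.   8.]
scr base [ 408. -330.    0.]
[[-0.96 -0.    0.27]
 [-0.27  0.   -0.96]
 [ 0.   -1.   -0.  ]]
0 [ 0.7157123   0.20268087 -0.61177923  1.78099093  0.12452637  1.19658471
  0.06789803]
1.5707963267948966 [ 0.83970929  0.22894389 -0.76481626  1.77428484  0.16904233  1.20554781
  1.59800417]
-1.5707963267948966 [ 0.52427686  0.17517764 -0.3855444   1.7921177   0.07072017  1.18779077
 -1.4531862 ]
3.141592653589793 [-0.83803609  0.29770719  1.28618967  1.86304632 -0.30580242  1.20862794
 -2.59440101]
```

```bash
python3 - <<'E'
from h import *
r.movep([470,-40,260],down(np.pi/2+.114)); shot("pics/w1")
s=r.sense();print(s["time_s"],s["ee_pos"],s["qpos"].round(2))
r.movep([420,-260,240],down(np.pi/2+.114)); shot("pics/w2")
s=r.sense();print(s["time_s"],s["ee_pos"],s["qpos"].round(2))
E
```

```text
2.425 [470.02177419 -40.85617861 259.8449869 ] [ 0.77  0.21 -0.89  1.86  0.18  1.15  1.49]
3.3833 [ 420.97733381 -258.2244689   240.29879228] [ 1.12  0.26 -0.78  1.84  0.2   1.12  1.95]
```

View pics/w1.png

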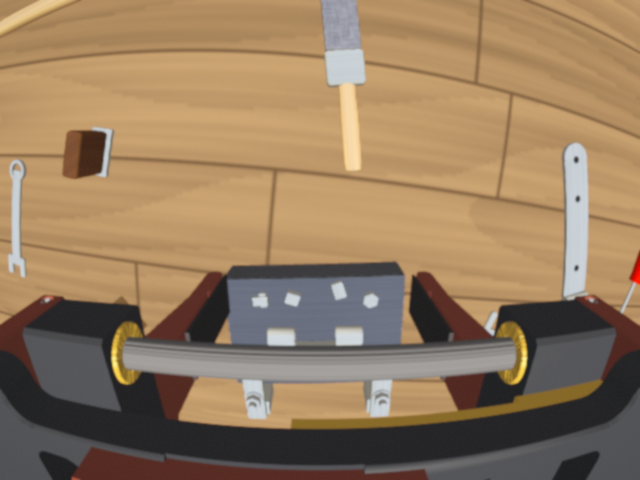

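View pics/w2.png

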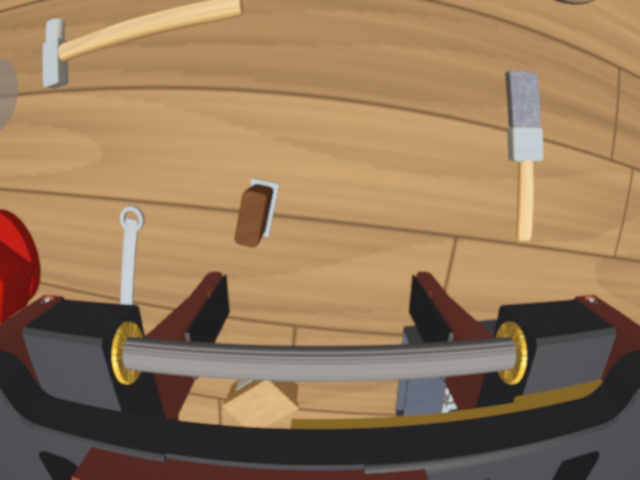

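Wrist view 1: jamb front strip with four light chips at (260,300), (292,299), (339,290) and (371,300); knuckle fronts at (281,337) and (349,337), partly hidden by the gripper. Wrist view 2: scraper at (255,215). The other tool yaw should show the knuckles.

```bash
python3 - <<'E'
from h import *
im,P=load("pics/w2")
for uv,z in [((252,238),70),((256,190),70),((277,184),8),((267,236),8),((252,180),8)]: print(pt("wrist",uv,z,P).round(1))
r.movep([410,-318,190],down(-np.pi/2+.114)); shot("pics/w3")
r.movep([570,-40,190],down(-np.pi/2+.114)); shot("pics/w4")
s=r.sense();print(s["time_s"],s["ee_pos"],s["qpos"].round(2))
a=cv2.imread("pics/w3.png");b=cv2.imread("pics/w4.png")
cv2.imwrite("pics/w34.png",np.vstack([a[100:400,:],b[100:400]]))
E
```

```text
[ 444.7 -319.2   70. ]
[ 399.4 -318.9   70. ]
[ 399.8 -306.5    8. ]
[ 458.2 -312.3    8. ]
[ 398.2 -333.9    8. ]
6.6333 [569.47205291 -42.07649573 190.30987861] [-0.83  0.64  1.24  1.82 -0.66  1.18 -0.84]
```

View pics/w34.png

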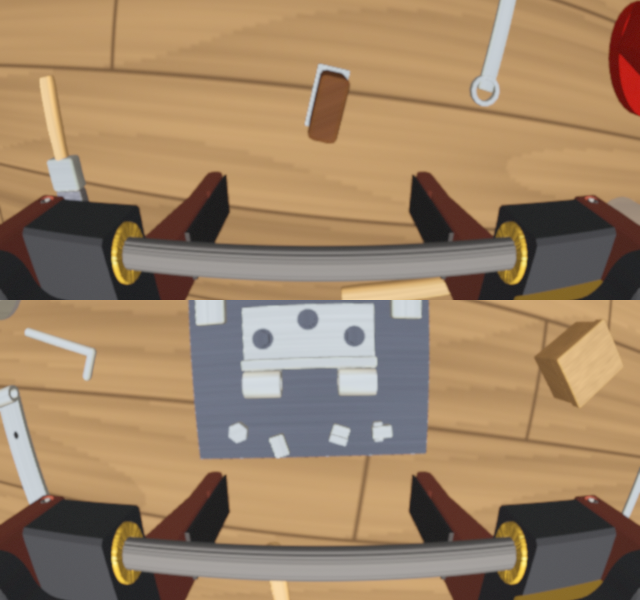

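Wrist views 3 and 4: scraper wood top around (328,207) with its shoe showing on the left and top. Jamb from behind: knuckles at (262,184) and (358,182) in full-image rows, chips at (237,233), (279,246), (340,235) and (382,231), front edge at row ~256. I'll measure from contours.

```bash
cat > meas.py <<'E'
from h import *
im,P=load("pics/w4"); hsv=cv2.cvtColor(im,cv2.COLOR_BGR2HSV)
M=((hsv[...,0]>100)&(hsv[...,0]<135)&(hsv[...,2]>60)&(hsv[...,2]<135)).astype(np.uint8)
M[270:]=0
# front edge: lowest mask pixel per column
cols=np.arange(212,416,4); rows=np.array([np.nonzero(M[:,c])[0].max()+.5 for c in cols])
F=np.array([pt("wrist",(c,y),50,P) for c,y in zip(cols,rows)])
k=np.polyfit(F[:,1],F[:,0],1); e=F[:,0]-np.polyval(k,F[:,1]); g=abs(e)<2; k=np.polyfit(F[g,1],F[g,0],1)
yaw=np.arctan(-k[0]); print("front edge rms",np.std(F[g,0]-np.polyval(k,F[g,1])),g.mean(),"yaw",yaw)
ex=np.array([np.cos(yaw),np.sin(yaw),0]);ey=np.array([-np.sin(yaw),np.cos(yaw),0])
# side edges
rr=np.arange(110,250,4)
L=np.array([pt("wrist",(np.nonzero(M[y])[0].min()-.5,y),50,P) for y in rr]);R_=np.array([pt("wrist",(np.nonzero(M[y])[0].max()+.5,y),50,P) for y in rr])
sl,sr=np.median(L@ey),np.median(R_@ey); print("side y",sl,sr,"width",sl-sr)
xf=np.median(F[g]@ex); eye=ex*(xf+65)+ey*(sl+sr)/2; eye[2]=61; print("eye from edges",eye)
# light things
W=((hsv[...,1]<60)&(hsv[...,2]>140)).astype(np.uint8); W[270:]=0
n,lab,st,ce=cv2.connectedComponentsWithStats(W)
for i in range(1,n):
    if st[i,4]>60 and 190<ce[i][0]<430 : 
        z=54 if ce[i][1]>210 else 72
        q=pt("wrist",ce[i],z,P)-eye; print(st[i],ce[i].round(1),"rel eye",round(q@ex,1),round(q@ey,1))
# knuckle inner edges at row 
for y in (178,182,186):
    row=W[y]; c=np.nonzero(np.diff(row.astype(int)))[0]+.5; print(y,c,[round((pt("wrist",(x,y),72,P)-eye)@ey,1) for x in c])
for col in (250,262,272,348,358,368):
    c=np.nonzero(np.diff(W[150:215,col].astype(int)))[0]+150.5;print(col,c,[round((pt("wrist",(col,v),61,P)-eye)@ex,1) for v in c])
def pix(X): return proj(X,P)
# predicted knuckle silhouettes: lower/front edge max row over circle
for y in (37,-37):
    ph=np.linspace(0,2*np.pi,100); v=[pix(eye+ex*11*np.cos(t)+ey*y+[0,0,11*np.sin(t)]) for t in ph]; v=np.array(v); print("pred silhouette rows",v[:,1].min(),v[:,1].max(),v[:,0].mean())
# scraper
im,P=load("pics/w3"); hsv=cv2.cvtColor(im,cv2.COLOR_BGR2HSV)
W=((hsv[...,0]<14)&(hsv[...,1]>110)&(hsv[...,2]<130)).astype(np.uint8); W[:,:290]=0;W[:,365:]=0;W[255:]=0;W[:150]=0
c=max(cv2.findContours(W,0,2)[0],key=cv2.contourArea); print("wood",cv2.boundingRect(c),cv2.contourArea(c))
A=np.array([pt("wrist",p[0],70,P)[:2] for p in c],np.float32); print("wood at z70",cv2.minAreaRect(A))
S=((hsv[...,1]<60)&(hsv[...,2]>140)).astype(np.uint8); S[:,:290]=0;S[:,365:]=0;S[255:]=0
c=np.vstack([x for x in cv2.findContours(S|W,0,2)[0] if cv2.contourArea(x)>50]); A=np.array([pt("wrist",p[0],8,P)[:2] for p in cv2.convexHull(c)],np.float32); print("union at z8",cv2.minAreaRect(A))
s=np.argwhere(S); print("shoe px extents",[ (p[::-1],pt("wrist",p[::-1],8,P)[:2].round(1)) for p in (s[s[:,0].argmin()],s[s[:,1].argmin()],s[s[:,1].argmax()],s[s[:,0].argmax()])])
E
python3 meas.py
```

```text
front edge rms 0.342825639079034 0.803921568627451 yaw 0.13643587637373014
side y -14.50992400699541 -211.22207284369495 width 196.71214883669953
eye from edges [608.06158894 -30.44464796  61.        ]
[ 382   27   41   92 2939] [403.9  71.3] rel eye 84.4 -73.9
[ 193   33   38   93 2863] [209.7  77.7] rel eye 84.4 73.4
[  240   102   139    97 10254] [308.4 146.8] rel eye 26.5 -0.5
[372 221  22  22 373] [381.3 231.6] rel eye -44.7 -58.6
[227 222  21  22 352] [236.9 232.8] rel eye -42.6 62.2
[328 224  23  23 391] [339.3 235. ] rel eye -46.7 -23.4
[268 234  22  25 377] [278.7 246.2] rel eye -55.1 27.3
178 [ 82.5  89.5 191.5 192.5 240.5 281.5 336.5 377.5] [np.float64(197.6), np.float64(189.7), np.float64(91.9), np.float64(91.1), np.float64(52.1), np.float64(20.5), np.float64(-21.0), np.float64(-52.3)]
182 [240.5 282.5 336.5 377.5 427.5 428.5] [np.float64(52.3), np.float64(19.8), np.float64(-21.0), np.float64(-52.3), np.float64(-92.0), np.float64(-92.8)]
186 [  6.5  10.5 192.5 193.5 240.5 282.5 337.5 378.5] [np.float64(302.6), np.float64(296.1), np.float64(91.6), np.float64(90.7), np.flo
[... 173 characters left out ...]
5] [np.float64(-12.8)]
358 [195.5] [np.float64(-12.9)]
368 [195.5] [np.float64(-13.0)]
pred silhouette rows 168.07015962140022 195.78861328166704 262.2912570136991
pred silhouette rows 165.39964412914384 193.27118470017837 356.16333128974094
wood (309, 172, 40, 67) 1718.5
wood at z70 ((430.9413757324219, -323.1161804199219), (22.324737548828125, 52.79351043701172), 83.55975341796875)
union at z8 ((423.4251403808594, -323.54510498046875), (32.7826042175293, 70.49696350097656), 83.49160766601562)
shoe px extents [(array([320, 163]), array([ 459.9, -313.4])), (array([304, 223]), array([ 401.9, -304.9])), (array([349, 171]), array([ 455.8, -340.8])), (array([305, 225]), array([ 400.1, -306. ]))]
```

```bash
cat >> h.py <<'E'
yaw=0.1364; ex=np.array([np.cos(yaw),np.sin(yaw),0]);ey=np.array([-np.sin(yaw),np.cos(yaw),0]); ez=np.array([0,0,1.])
eye=np.array([607.1,-30.9,61])
def J(x,y,z): return np.array([eye[0],eye[1],0])+ex*x+ey*y+ez*z
D=down(-np.pi/2+yaw)
def st(m=""):
    s=r.sense(); print(m,round(s["time_s"],2),s["ee_pos"].round(1),"F",s["wrist_force"].round(1),"g",round(s["grip_width"],1),"q",s["qpos"].round(2)); return s
E
python3 - <<'E'
from h import *
r.move_joints([.52,.175,-.386,1.79,.07,1.19,-1.45])
Ds=down(-np.pi/2-.125)
S=np.array([429.5,-323,0])
r.movep(S+[0,0,110],Ds); st()
r.move_linear(S+[0,0,26],velocity=150); s0=st("at")
r.close_gripper(35); s=st("closed")
z0=s["ee_pos"][2]; open("z0","w").write(str(z0))
r.move_linear(S+[0,0,130],velocity=250); st("lift")
r.movep(J(-45,150,130),D); st(); shot("pics/w5")
E
```

```text
9.21 [ 431.  -321.9  110.7] F [-0.7  0.6 -0.2] g 87.7 q [ 0.73  0.4  -0.22  1.91  0.12  0.83 -1.25]
at 9.92 [ 430.4 -322.9   26.9] F [ 0.5 -0.6  0.6] g 87.8 q [ 0.71  0.53 -0.2   1.97  0.16  0.66 -1.29]
closed 10.92 [ 429.5 -323.    26. ] F [-0.2  0.4 -1.1] g 23.7 q [ 0.71  0.53 -0.2   1.97  0.16  0.66 -1.29]
lift 11.48 [ 429.  -322.8  129.3] F [-0.3 -0.  -2.1] g 24.0 q [ 0.74  0.38 -0.23  1.9   0.11  0.88 -1.24]
 13.13 [542.4 109.7 129.7] F [ 0.1 -0.9 -2.3] g 23.8 q [ 0.07  0.43 -0.46  1.85  0.24  0.92 -1.94]
```

View pics/w5.png

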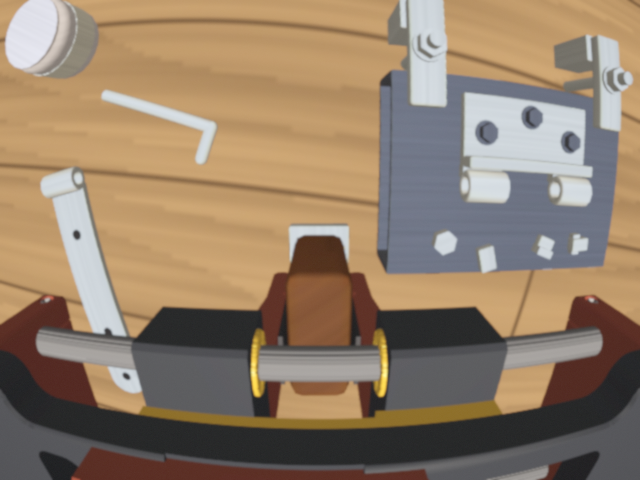

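Scraper is held upright in the jaws, shoe edge at (320,227). The chips on the jamb are undisturbed at (445,243), (487,258), (546,246) and (579,243). Next, the wipe.

```bash
python3 - <<'E'
from h import *
im,P=load("pics/w5")
z0=float(open("z0").read())
for u in (290,320,348):
    q=pt("wrist",(u,226),P[0][2]-z0+8,P)-P[0]; print("shoe far edge rel TCP",(q@ex).round(1),(q@ey).round(1))
Z=z0+51
r.move_linear(J(-45,130,Z),velocity=200); st()
r.move_linear(J(-45,-135,Z),velocity=75); st("swept")
r.move_linear(J(-45,-135,150),velocity=250)
r.movep(J(-90,-160,150),D); st(); shot("pics/w6")
E
```

```text
shoe far edge rel TCP 28.7 13.7
shoe far edge rel TCP 28.6 -1.2
shoe far edge rel TCP 28.6 -15.1
 13.62 [544.7  91.3  76.9] F [ 0.2  0.3 -1.7] g 23.9 q [ 0.08  0.5  -0.43  1.89  0.28  0.81 -1.94]
swept 17.3 [ 580.9 -170.6   76.9] F [ 0.  -0.8 -0.8] g 23.8 q [ 0.49  0.57 -0.39  1.76  0.27  0.86 -1.46]
 18.07 [ 537.3 -203.1  148.4] F [ 1.  -0.2 -1.4] g 23.8 q [ 0.59  0.44 -0.41  1.78  0.21  0.97 -1.34]
```

View pics/w6.png

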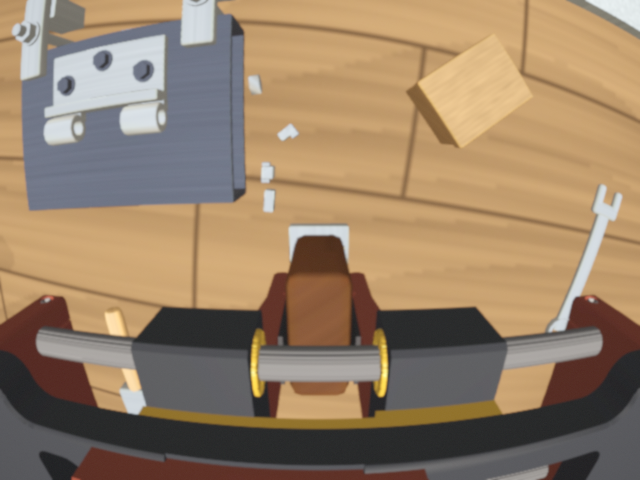

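All four chips are now on the bench at (255,84), (288,132), (267,173) and (269,201). The jamb top is clear. Next: return the scraper, then look at the strap.

```bash
python3 - <<'E'
from h import *
z0=float(open("z0").read())
Ds=down(-np.pi/2-.125); S=np.array([429.5,-323,0])
r.movep(S+[0,0,90],Ds)
print(r.move_linear(S+[0,0,z0+.3],velocity=80)); st("down")
r.ungrasp(); st("open")
r.move_linear(S+[0,0,150],velocity=250)
r.movep([440,313,170],down(-np.pi/2+.27)); st(); shot("pics/w7")
E
```

```text
False
down 19.8 [ 429.7 -323.    26.1] F [ 0.2 -0.3 -2.2] g 24.0 q [ 0.77  0.54 -0.28  1.97  0.23  0.67 -1.35]
open 20.88 [ 429.5 -323.    26.3] F [-0.1 -0.1 -0.2] g 87.9 q [ 0.78  0.54 -0.28  1.97  0.23  0.67 -1.35]
 23.79 [440.7 312.  169.7] F [-0.3  0.4  0. ] g 88.0 q [ 0.07  0.54 -1.06  1.82  0.52  1.1  -2.48]
```

View pics/w7.png

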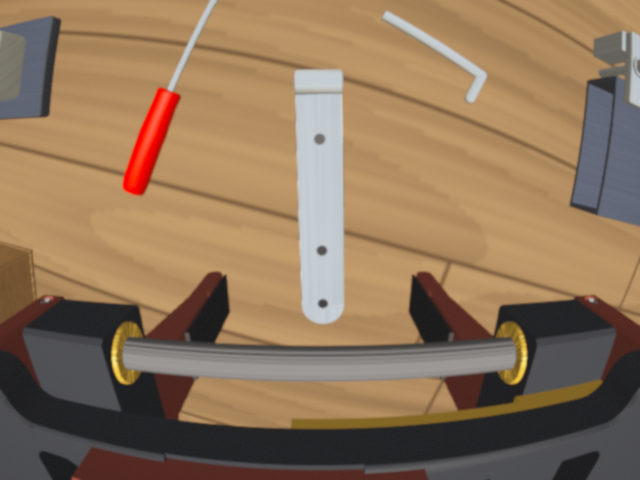

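Strap lies nearly upright in the view: knuckle at rows 70–93 and columns 295–342, rounded end at (323,323). Measuring it and gripping.

```bash
cat > strap.py <<'E'
from h import *
def strap(fn,z=8):
    im,P=load(fn); hsv=cv2.cvtColor(im,cv2.COLOR_BGR2HSV)
    W=((hsv[...,1]<60)&(hsv[...,2]>120)).astype(np.uint8); W[:,:285]=0;W[:,355:]=0;W[328:]=0
    rr=np.arange(105,295,4)
    L=np.array([pt("wrist",(np.nonzero(W[y])[0].min()-.5,y),z,P) for y in rr]);R_=np.array([pt("wrist",(np.nonzero(W[y])[0].max()+.5,y),z,P) for y in rr])
    C=(L+R_)/2; k=np.polyfit(C[:,0],C[:,1],1); a=np.arctan(k[0]); d=np.array([np.cos(a),np.sin(a),0]); n=np.array([-d[1],d[0],0])
    print("rms",np.std(C[:,1]-np.polyval(k,C[:,0])),"width",np.median((L-R_)@n),"ang",a)
    ys=np.nonzero(W[:,318])[0]; end=pt("wrist",(322,np.nonzero(W[:,322])[0].max()+.5),z,P)
    far=pt("wrist",(319,ys.min()-.5),z+5,P)   # far tangent, about 5 mm above bar top
    # knuckle far silhouette: tangent ray to circle radius 11 centred 11 over the underside
    c0=np.array([C[0,0],np.polyval(k,C[0,0]),z]); o,v=ray("wrist",(319,ys.min()-.5),P)
    a2=np.array([v@d,v[2]]); a2/=np.linalg.norm(a2); nn=np.array([-a2[1],a2[0]])
    o2=np.array([(o-c0)@d,o[2]])
    # solve nn.( [s,z+3]-o2 )=-+11
    sols=[(g+nn@o2-nn[1]*(z+3))/nn[0] for g in (11,-11)]
    s=min(sols); endS=(end-c0)@d
    print("eye s - end s (should be 225):",s-endS,"end s",endS)
    return d,a,c0,s,endS
if __name__=="__main__":
    d,a,c0,s,e=strap("pics/w7"); print("mid by eye",c0+d*(s-100),"mid by end",c0+d*(e+125))
E
python3 strap.py
```

```text
rms 0.16456935761725153 width 40.78684598215334 ang 0.28688921471987294
eye s - end s (should be 225): 226.13382139383893 end s -205.6287822226073
mid by eye [462.75191548 316.16460782   8.        ] mid by end [461.66443476 315.84377043   8.        ]
```

```bash
python3 - <<'E'
from h import *
Dm=down(-np.pi/2+.287); m=np.array([462.2,316.0,0])
r.movep(m+[0,0,60],Dm); r.move_linear(m+[0,0,2.2],velocity=80,stop_force=15); st("at")
r.close_gripper(60); s=st("closed"); np.save("zg.npy",s["ee_pos"])
r.move_linear(m+[0,0,140],velocity=200); st("lift")
zg=s["ee_pos"][2]
r.movep(J(-150,0,zg+75),D); r.wait(.3); st("pre"); shot("pics/w8")
E
```

```text
at 25.24 [462.2 316.4   2.4] F [ 0.6 -0.6 -0.1] g 88.1 q [-0.07  0.77 -0.86  1.89  0.77  0.85 -2.62]
closed 26.06 [462.2 316.    2.2] F [-0.5 -0.8  0.4] g 39.0 q [-0.07  0.77 -0.86  1.89  0.77  0.85 -2.62]
lift 26.9 [461.7 315.  138.8] F [-1.3 -0.3 -5.3] g 38.9 q [ 0.04  0.6  -1.02  1.8   0.58  1.07 -2.47]
pre 28.59 [458.7 -50.6  77.3] F [-0.1 -0.9 -5.5] g 39.0 q [ 0.8   0.54 -1.01  2.08  0.61  0.85 -2.  ]
```

View pics/w8.png

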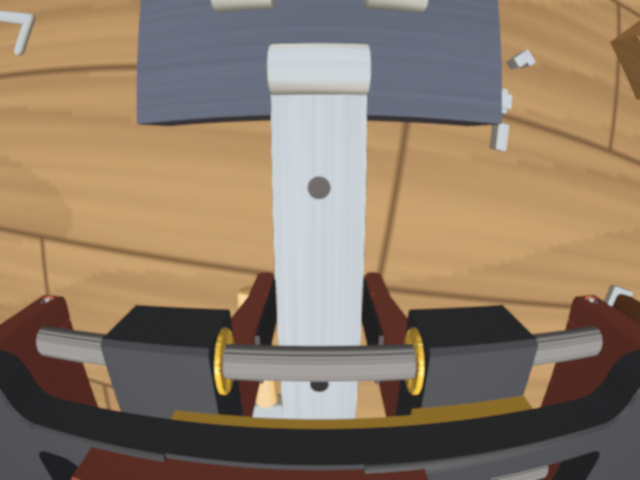

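Strap held square at about (319,70). The jamb's knuckle fronts just show at the top, with inner edges near (272,5) and (368,5). Checking the alignment numerically, then lowering and sliding.

```bash
cat > lat.py <<'E'
from h import *
import sys
im,P=load(sys.argv[1]); zt=float(sys.argv[2]); hsv=cv2.cvtColor(im,cv2.COLOR_BGR2HSV)
W=((hsv[...,1]<60)&(hsv[...,2]>140)).astype(np.uint8)
def jc(uv,z): q=pt("wrist",uv,z,P)-eye; return [round(q@ex,1),round(q@ey,1)]
for y in (2,4,6):
    c=np.nonzero(np.diff(W[y].astype(int)))[0]+.5; print("row",y,[(x,jc((x,y),69)) for x in c])
for y in (60,70,80):
    c=np.nonzero(np.diff(W[y,240:400].astype(int)))[0]+240.5; print("knuckle",y,[(x,jc((x,y),zt+18)) for x in c])
for y in range(110,260,30):
    c=np.nonzero(np.diff(W[y,240:400].astype(int)))[0]+240.5; print("bar",y,[(x,jc((x,y),zt+8)) for x in c])
ys=np.nonzero(W[20:200,319])[0]+20; print("far row",ys.min(),jc((319,ys.min()),zt+14),"TCP",(P[0]-eye)@ex,(P[0]-eye)@ey)
E
python3 lat.py pics/w8 75
python3 - <<'E'
from h import *
import numpy as np
P=load("pics/w8")[1]
# predicted far silhouette row for a level strap with eye 100 in front of TCP, underside 75
c=P[0]+ex*100; c[2]=75+11
ph=np.linspace(0,2*np.pi,200); print("pred far/near rows",(lambda v:(v.min(),v.max()))(np.array([proj(c+ex*11*np.cos(t)+ez*11*np.sin(t),P)[1] for t in ph])))
E
```

```text
row 2 [(np.float64(210.5), [np.float64(-9.2), np.float64(51.5)]), (np.float64(271.5), [np.float64(-11.9), np.float64(22.2)]), (np.float64(367.5), [np.float64(-11.8), np.float64(-22.1)]), (np.float64(428.5), [np.float64(-9.0), np.float64(-51.5)])]
row 4 [(np.float64(211.5), [np.float64(-10.3), np.float64(51.0)]), (np.float64(270.5), [np.float64(-12.9), np.float64(22.6)]), (np.float64(369.5), [np.float64(-12.8), np.float64(-23.0)]), (np.float64(427.5), [np.float64(-10.1), np.float64(-51.0)])]
row 6 [(np.float64(212.5), [np.float64(-11.5), np.float64(50.4)]), (np.float64(253.5), [np.float64(-13.5), np.float64(30.6)]), (np.float64(391.5), [np.float64(-13.1), np.float64(-33.4)]), (np.float64(426.5), [np.float64(-11.3), np.float64(-50.4)])]
knuckle 60 [(np.float64(265.5), [np.float64(-46.4), np.float64(21.1)]), (np.float64(371.5), [np.float64(-46.4), np.float64(-20.2)])]
knuckle 70 [(np.float64(265.5), [np.float64(-50.6), np.float64(21.0)]), (np.float64(371.5), [np.float64(-50.5), np.float64(-20.2)])]
knuckle 80 [(np.float64(266.5), [np.float64(-54.7), np.float64(20.6)]), (np.float64(370.5
[... 170 characters left out ...]
])]
bar 140 [(np.float64(270.5), [np.float64(-78.6), np.float64(20.4)]), (np.float64(366.5), [np.float64(-78.5), np.float64(-19.6)])]
bar 170 [(np.float64(271.5), [np.float64(-91.3), np.float64(20.2)]), (np.float64(366.5), [np.float64(-91.2), np.float64(-19.8)])]
bar 200 [(np.float64(271.5), [np.float64(-104.1), np.float64(20.4)]), (np.float64(365.5), [np.float64(-104.1), np.float64(-19.7)])]
bar 230 [(np.float64(272.5), [np.float64(-117.3), np.float64(20.3)]), (np.float64(364.5), [np.float64(-117.2), np.float64(-19.6)])]
far row 43 [np.float64(-38.7), np.float64(0.2)] TCP -149.66249698233753 0.6944193363632979
pred far/near rows (np.float64(43.80407414760077), np.float64(96.32776982518206))
```

```bash
python3 - <<'E'
from h import *
zg=np.load("zg.npy")[2]
r.move_linear(J(-150,-.4,zg+54),velocity=80); st("over")
hit=r.move_linear(J(-150,-.4,zg+48.5),velocity=12,stop_force=5); s=st(f"touch {hit}")
z=s["ee_pos"][2]; print("underside est",z-zg)
z=min(max(z,zg+49),zg+50.5); np.save("zt.npy",z)
hit=r.move_linear(J(-112,-.4,z+.3),velocity=40,stop_force=15); s=st(f"slide {hit}")
print("rel",(s["ee_pos"]-eye)@ex,(s["ee_pos"]-eye)@ey)
if not hit:
    hit=r.move_linear(J(-96,-.4,z+.2),velocity=15,stop_force=12); s=st(f"home {hit}")
    print("rel",(s["ee_pos"]-eye)@ex,(s["ee_pos"]-eye)@ey)
r.wait(.3); st("wait"); shot("pics/w9"); cv2.imwrite("pics/s9.png",r.get_image("scene")[:,:,::-1])
a=cv2.imread("pics/w9.png")[:300]; b=cv2.imread("pics/s9.png")[200:340,200:400]
b=cv2.resize(b,(640,448),interpolation=cv2.INTER_CUBIC)[:300]
cv2.imwrite("pics/c9.png",np.vstack([a,b]))
E
```

```text
over 29.06 [458.1 -51.5  55.7] F [ 0.2  0.8 -4.3] g 39.0 q [ 0.77  0.57 -0.97  2.1   0.66  0.82 -2.04]
touch False 29.67 [458.7 -51.8  50.9] F [ 0.4  0.1 -2.3] g 38.9 q [ 0.76  0.57 -0.96  2.1   0.67  0.81 -2.05]
underside est 48.64367846104244
slide False 30.77 [496.6 -46.3  51.7] F [ 1.1  0.8 -2.4] g 39.1 q [ 0.71  0.62 -0.94  2.02  0.68  0.85 -2.05]
rel -111.61584040303198 -0.2695820623990817
home True 31.58 [508.3 -45.   51.4] F [-1.  -0.2  5.6] g 39.3 q [ 0.7   0.64 -0.93  1.99  0.68  0.87 -2.05]
rel -99.77902795945607 -0.49570481881146605
wait 31.88 [508.2 -45.   51.2] F [1.9 0.  4.7] g 39.4 q [ 0.7   0.64 -0.93  1.99  0.68  0.87 -2.05]
```

View pics/c9.png

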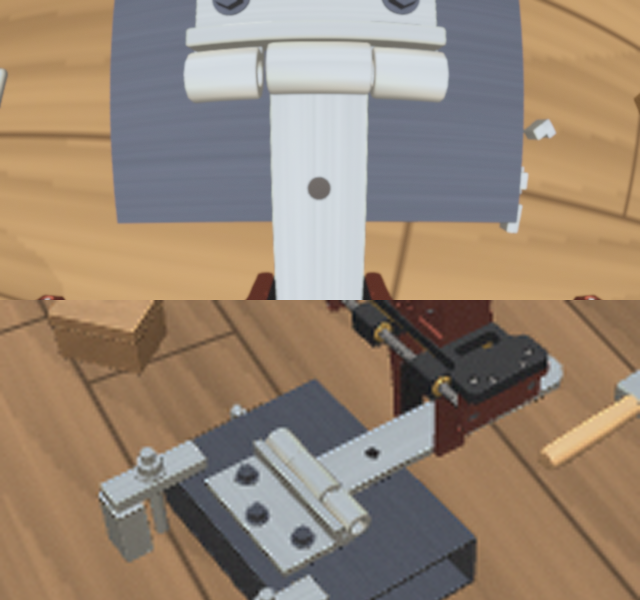

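Strap knuckle sits in the gap between the jamb knuckles at (319,70), stopped by contact. But the tool is about 1 mm below the level height, so I'm checking the knuckle for tilt or lift.

```bash
python3 - <<'E'
from h import *
im,P=load("pics/w9"); g=cv2.cvtColor(im,cv2.COLOR_BGR2GRAY)
print("TCP",P[0],"R",q2R(P[1]).round(4).tolist())
for c in (215,230,300,340,400,415): print(c,g[24:108,c].reshape(-1,6).mean(1).round().astype(int).tolist(), "edges",[(int(i)+24,int(d)) for i,d in enumerate(np.diff(g[24:108,c].astype(int))) if abs(d)>7])
ph=np.linspace(0,2*np.pi,400)
def sil(c):
    v=np.array([proj(c+ex*11*np.cos(t)+ez*11*np.sin(t),P) for t in ph]); return v[:,1].min().round(1),v[:,1].max().round(1),v[:,0].mean().round()
print("jamb +37",sil(eye+ey*37)," -37",sil(eye-ey*37), "rib front foot/top y0",proj(eye+ex*12+ez*9,P))
def bar(x,lift): return proj(eye+ex*x+[0,0,-3+lift],P)
for dx in (-1,0,1):
  for l in (0,1,2,3): 
    c=eye+ex*dx+ez*l; print(dx,l,"strap knuckle sil",sil(c),"bar junction row",proj(c+ex*-10.6+ez*-3,P)[1].round(1), "ends cols",proj(c+ey*20+ez*11,P)[0].round(1),proj(c-ey*20+ez*11,P)[0].round(1))
E
```

```text
TCP [508.22956826 -44.99324184  51.16075089] R [[-0.9907, -0.0017, 0.1358], [-0.1358, -0.0004, -0.9907], [0.0018, -1.0, 0.0001]]
215 [208, 208, 207, 134, 174, 217, 218, 216, 217, 219, 216, 198, 150, 118] edges [(41, -14), (42, -31), (43, -33), (44, -14), (48, 18), (49, 42), (50, 29), (51, 9), (96, -12), (97, -14), (98, -13), (99, -11), (100, -8)]
230 [211, 208, 201, 119, 194, 218, 217, 216, 218, 219, 214, 198, 142, 118] edges [(40, -20), (41, -33), (42, -27), (43, -8), (47, 29), (48, 37), (49, 19), (94, -8), (95, -11), (96, -14), (97, -14), (98, -13), (99, -10)]
300 [208, 208, 158, 209, 216, 218, 214, 216, 218, 210, 187, 165, 213, 214] edges [(36, -16), (37, -29), (38, -34), (40, 39), (41, 39), (42, 13), (88, -8), (89, -12), (90, -11), (91, -8), (92, 13), (93, 30), (94, 20), (95, 8)]
340 [208, 208, 157, 205, 216, 218, 214, 216, 218, 212, 195, 169, 214, 214] edges [(36, -16), (37, -30), (38, -32), (40, 34), (41, 37), (42, 13), (88, -8), (89, -12), (90, -13), (91, -9), (92, 8), (93, 29), (94, 21), (95, 8)]
400 [208, 209, 192, 115, 202, 219, 218, 216, 218, 219, 211, 188, 133, 114] edges
[... 704 characters left out ...]
(45.0), np.float64(98.4), np.float64(316.0)) bar junction row 98.1 ends cols 262.2 369.7
-1 2 strap knuckle sil (np.float64(44.4), np.float64(98.1), np.float64(316.0)) bar junction row 97.8 ends cols 261.8 370.1
-1 3 strap knuckle sil (np.float64(43.8), np.float64(97.9), np.float64(316.0)) bar junction row 97.6 ends cols 261.4 370.4
0 0 strap knuckle sil (np.float64(43.3), np.float64(96.3), np.float64(316.0)) bar junction row 96.0 ends cols 262.6 369.3Traceback (most recent call last):
  File "<stdin>", line 12, in <module>
  File "<stdin>", line 7, in sil
  File "h.py", line 21, in proj
    c=r.calibration("wrist");p,q=pose;M=c["mount"]
ValueError: time passes only in moves, steps and waits
```

```bash
sed -i 's/^def q2R/_c={n:r.calibration(n) for n in ("scene","top","wrist")}\ndef q2R/; s/c=r.calibration(name)/c=_c[name]/; s/c=r.calibration("wrist")/c=_c["wrist"]/' h.py
cat > edges.py <<'E'
from h import *
def edges(fn):
    im,P=load(fn); g=cv2.GaussianBlur(cv2.cvtColor(im,cv2.COLOR_BGR2GRAY),(3,3),0).astype(float)
    def pk(a,lo,hi,sgn):
        d=np.clip(sgn*np.diff(a[lo:hi]),0,None); i=d.argmax(); w=d[max(i-3,0):i+4]; return round((w*np.arange(max(i-3,0),max(i-3,0)+len(w))).sum()/w.sum()+lo+.5,2)
    col=lambda c0,c1:g[:,c0:c1].mean(1)
    row=lambda r0,r1:g[r0:r1].mean(0)
    print(fn,"strap far",pk(col(305,335),30,55,1),"near",pk(col(305,335),80,105,1),"jamb far L/R",pk(col(222,232),40,60,1),pk(col(402,412),40,60,1),"bar cols@130",pk(row(125,135),255,290,1),pk(row(125,135),350,385,-1))
    return P
E
python3 - <<'E'
from edges import *
edges("pics/w8"); edges("pics/w9")
zg=np.load("zg.npy")[2]
def pitch(t):
    R=Ro.from_rotvec(ey*t)*Ro.from_matrix(q2R(D)); return np.roll(R.as_quat(),1)
s=r.sense(); xr=(s["ee_pos"]-eye)@ex
r.move_linear(J(xr-.3,-.4,zg+50.2),velocity=10); r.wait(.2); st("raised"); shot("pics/wa"); edges("pics/wa")
hit=r.move_linear(J(xr-.3,-.4,zg+50.2),pitch(np.radians(3)),velocity=10); r.wait(.3); st(f"pitched {hit}"); shot("pics/wb")
E
```

```text
pics/w8 strap far 42.84 near 94.45 jamb far L/R 47.4 40.83 bar cols@130 271.11 366.39
pics/w9 strap far 41.5 near 93.95 jamb far L/R 48.7 48.44 bar cols@130 270.18 367.06
raised 32.56 [507.2 -45.   52.1] F [-0.1  1.2 -1.9] g 39.1 q [ 0.7   0.64 -0.93  1.99  0.67  0.87 -2.04]
pics/wa strap far 42.3 near 94.23 jamb far L/R 46.82 46.29 bar cols@130 270.31 366.57
pitched False 33.16 [507.9 -45.   52.5] F [-0.2 -0.6 -1.3] g 39.3 q [ 0.68  0.66 -0.93  1.95  0.66  0.93 -2.03]
```

```bash
cat > flat.py <<'E'
from h import *
def prof(fn,zt):
    im,P=load(fn); g=cv2.GaussianBlur(cv2.cvtColor(im,cv2.COLOR_BGR2GRAY),(3,3),0).astype(float)
    o=[]
    def pk(a,lo,hi,sgn):
        d=np.clip(sgn*np.diff(a[lo:hi]),0,None); i=d.argmax(); j=max(i-3,0); w=d[j:i+4]; return (w*np.arange(j,j+len(w))).sum()/w.sum()+lo+.5
    for y in (110,125,140,155):
        a=g[y-3:y+4].mean(0); l,h=pk(a,250,290,1),pk(a,350,390,-1); A,B=pt("wrist",(l,y),zt+8,P),pt("wrist",(h,y),zt+8,P)
        w=(A-B)@ey; cam=P[0]+q2R(P[1])@_c0; o.append((round(((A+B)/2-eye)@ex,1),round(((A+B)/2-eye)@ey,2),round(w,2)))
    print(fn,"(x,y,width at flat plane)",o)
_c0=r.calibration("wrist")["mount"][:3,3]
E
python3 - <<'E'
from flat import *
prof("pics/w8",75);prof("pics/w9",50);prof("pics/wa",50);prof("pics/wb",50)
def pitch(t):
    R=Ro.from_rotvec(ey*t)*Ro.from_matrix(q2R(D)); return np.roll(R.as_quat(),1)
zg=np.load("zg.npy")[2]; s=r.sense(); xr=(s["ee_pos"]-eye)@ex; print("xr",xr)
hit=r.move_linear(J(xr+4,-.4,zg+50.2),velocity=6,stop_force=10); s=st(f"home {hit}"); print("xr",(s["ee_pos"]-eye)@ex)
r.wait(.3); st(); shot("pics/wc"); prof("pics/wc",50)
im=cv2.imread("pics/wc.png")[0:240,160:480]; sc=r.get_image("scene")[:,:,::-1]; cv2.imwrite("pics/sc.png",sc)
cv2.imwrite("pics/cc.png",np.vstack([cv2.resize(im,(480,360)),cv2.resize(sc[220:320,230:400],(480,282))[:240]]))
E
```

```text
pics/w8 (x,y,width at flat plane) [(np.float64(-65.9), np.float64(0.4), np.float64(39.66)), (np.float64(-72.2), np.float64(0.39), np.float64(39.7)), (np.float64(-78.5), np.float64(0.36), np.float64(39.47)), (np.float64(-84.9), np.float64(0.38), np.float64(39.64))]
pics/w9 (x,y,width at flat plane) [(np.float64(-16.2), np.float64(-0.86), np.float64(40.06)), (np.float64(-22.5), np.float64(-1.03), np.float64(40.01)), (np.float64(-28.7), np.float64(-0.87), np.float64(40.05)), (np.float64(-35.0), np.float64(-1.01), np.float64(39.94))]
pics/wa (x,y,width at flat plane) [(np.float64(-17.1), np.float64(-0.92), np.float64(39.85)), (np.float64(-23.4), np.float64(-0.8), np.float64(39.78)), (np.float64(-29.7), np.float64(-0.96), np.float64(39.82)), (np.float64(-36.0), np.float64(-0.78), np.float64(39.82))]
pics/wb (x,y,width at flat plane) [(np.float64(-16.3), np.float64(-1.06), np.float64(39.71)), (np.float64(-22.5), np.float64(-1.06), np.float64(39.73)), (np.float64(-28.7), np.float64(-1.05), np.float64(39.91)), (np.float64(-34.9), np.float64(-1.06), np.float64(39.63))]
xr -100.19123847260232
home True 33.63 [507.9 -45.   52.2] F [-1.8 -0.5  4.7] g 39.4 q [ 0.68  0.66 -0.93  1.94  0.66  0.94 -2.03]
xr -100.17781734637148
 33.93 [507.9 -45.   52.2] F [-1.1 -0.2  5. ] g 39.1 q [ 0.68  0.66 -0.93  1.94  0.66  0.94 -2.03]
pics/wc (x,y,width at flat plane) [(np.float64(-16.3), np.float64(-1.04), np.float64(39.63)), (np.float64(-22.5), np.float64(-1.03), np.float64(39.88)), (np.float64(-28.6), np.float64(-1.07), np.float64(39.75)), (np.float64(-34.8), np.float64(-1.01), np.float64(39.75))]
```

View pics/cc.png

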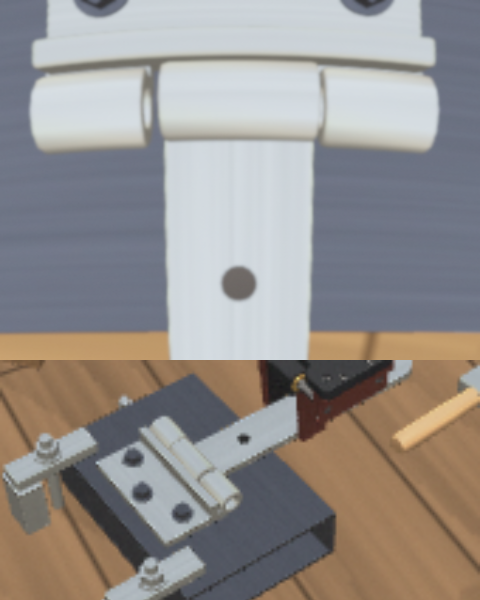

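Strap flat in the gap: the knuckle sits between both jamb knuckles, its back close to the rib. The last stop came from Fz, so I'll ease up 0.3 mm and check with a real +x push.

```bash
cat > dx.py <<'E'
from edges import *
ph=np.linspace(0,2*np.pi,300)
def dx(fn):
    P=edges(fn)
    f=lambda c:min(proj(c+ex*11*np.cos(t)+ez*11*np.sin(t),P)[1] for t in ph)
    print(" pred far: jamb L/R",f(eye+ey*37).round(2),f(eye-ey*37).round(2),"strap dx=-1,0,1,2",[f(eye+ex*d).round(2) for d in (-1,0,1,2)])
E
python3 - <<'E'
from dx import *
from flat import prof
zg=np.load("zg.npy")[2]; s=r.sense(); xr=(s["ee_pos"]-eye)@ex
r.move_linear(J(xr,-.2,zg+50.5),velocity=5); r.wait(.2); s=st("eased"); F0=s["wrist_force"]
for i in range(6):
    r.move_linear(J(xr+.4*(i+1),-.2,zg+50.5),velocity=5); r.wait(.1); s=r.sense(); F=s["wrist_force"]-F0
    print(i,"xr",((s["ee_pos"]-eye)@ex).round(2),"dF x",(F@ex).round(1),"y",(F@ey).round(1),"z",F[2].round(1))
    if F@ex<-10: break
shot("pics/wd"); st()
for f in ("w9","wc","wd"): dx("pics/"+f)
prof("pics/wd",50)
E
```

```text
eased 34.67 [507.9 -44.9  52.6] F [-0.8 -0.9 -0.4] g 39.1 q [ 0.67  0.66 -0.93  1.94  0.65  0.94 -2.03]
0 xr -100.19 dF x -2.0 y -0.5 z 0.2
1 xr -100.16 dF x -3.8 y -1.5 z -0.4
2 xr -100.14 dF x -4.9 y -1.3 z 1.1
3 xr -100.15 dF x -6.5 y -1.1 z 1.2
4 xr -100.09 dF x -7.3 y -1.0 z 1.4
5 xr -100.12 dF x -9.1 y -0.3 z 2.8
 36.83 [507.9 -44.9  52.2] F [-8.9 -3.1  2.9] g 38.9 q [ 0.67  0.66 -0.93  1.94  0.65  0.95 -2.03]
pics/w9 strap far 41.5 near 93.95 jamb far L/R 48.7 48.44 bar cols@130 270.18 367.06
 pred far: jamb L/R 47.37 46.87 strap dx=-1,0,1,2 [np.float64(45.68), np.float64(43.35), np.float64(41.02), np.float64(38.7)]
pics/wc strap far 40.13 near 93.57 jamb far L/R 46.34 45.63 bar cols@130 269.59 367.88
 pred far: jamb L/R 45.59 45.09 strap dx=-1,0,1,2 [np.float64(43.74), np.float64(41.31), np.float64(38.88), np.float64(36.46)]
pics/wd strap far 40.19 near 93.69 jamb far L/R 46.37 45.64 bar cols@130 269.76 368.45
 pred far: jamb L/R 45.56 45.09 strap dx=-1,0,1,2 [np.float64(43.7), np.float64(41.26), np.float64(38.82), np.float64(36.39)]
pics/wd (x,y,width at flat plane) [(np.float64(-16.2), np.float64(-1.03), np.float64(39.69)), (np.float64(-22.4), np.float64(-0.98), np.float64(39.87)), (np.float64(-28.5), np.float64(-0.93), np.float64(39.67)), (np.float64(-34.7), np.float64(-1.01), np.float64(39.78))]
```

Firm stop in +x: 9 N with no motion, so it is fully home, roughly 0.8 mm past lined up by the image. I'll release the push, centre it sideways, back off 0.5 mm, and check.

```bash
python3 - <<'E'
from dx import *
from flat import prof
zg=np.load("zg.npy")[2]
r.move_linear(J(-100.65,.5,zg+50.3),velocity=5); r.wait(.4); s=st("final"); print((s["ee_pos"]-eye)@ex,(s["ee_pos"]-eye)@ey)
shot("pics/we"); dx("pics/we"); prof("pics/we",50)
im,P=load("pics/we"); 
cv2.imwrite("pics/ce.png",cv2.resize(im[20:240,160:480],(800,550)))
E
```

```text
final 37.97 [507.7 -43.9  52.6] F [ 0.4 -2.1  0.6] g 39.5 q [ 0.67  0.66 -0.93  1.94  0.65  0.94 -2.03]
-100.27682002165459 0.6410792526648194
pics/we strap far 40.37 near 93.62 jamb far L/R 46.35 45.61 bar cols@130 270.22 368.65
 pred far: jamb L/R 45.31 45.26 strap dx=-1,0,1,2 [np.float64(43.7), np.float64(41.27), np.float64(38.85), np.float64(36.44)]
pics/we (x,y,width at flat plane) [(np.float64(-16.4), np.float64(-0.22), np.float64(39.84)), (np.float64(-22.6), np.float64(-0.15), np.float64(39.78)), (np.float64(-28.7), np.float64(-0.16), np.float64(39.7)), (np.float64(-34.9), np.float64(-0.13), np.float64(39.98))]
```

View pics/ce.png

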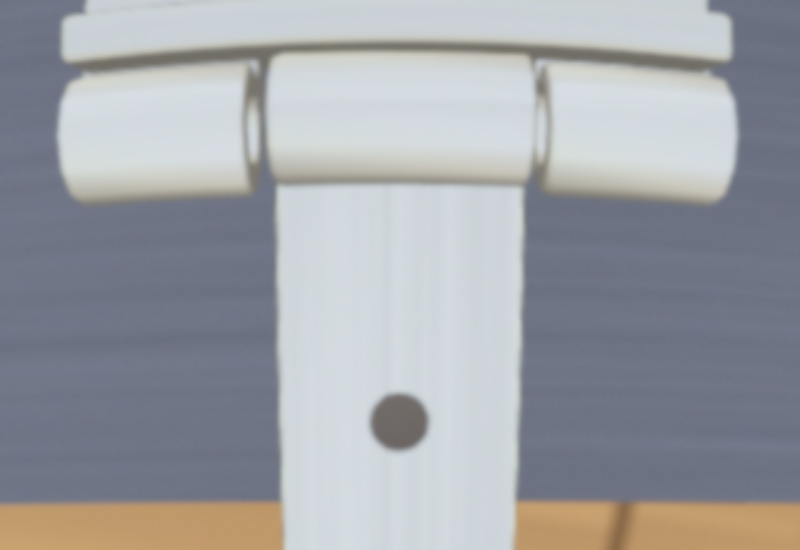

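Both side gaps are now even (~2 mm), the knuckle is against or very near the rib, and the bar is square. The forces are small. Handing in.

```bash
python3 -c "
from rig import r
print(r.finish_job()); s=r.sense(); print(s['time_s'],s['ee_pos'],s['wrist_force'],s['grip_width'])"
```

```text
the job is handed in; nothing more can be done
None
the job is handed in; nothing more can be done
```

The chips are off the jamb, the scraper is back on the bench, and the strap is seated and still gripped. I handed the job in at about 38 s; no verdict is reported.

- **Wipe:** I swept the scraper once along the jamb top, left to right. The picture afterwards showed all four chips on the bench and the top clear. I set the scraper back where it had stood; I took no picture of it after letting go.
- **Strap fit:** A push of about 9 N forward moved the strap no further, so it is home against the rib. I then eased the push off.
- **Last checks:** The knuckle was centred in the gap to about 0.2 mm. The hole was about 0.5 mm past lined up by the picture, which is only good to about 1 mm. The grip was 39.5 mm wide and the leftover forces were about 2 N or less.
- **Checks that disagreed:**
  - My first push home bore down about 1 mm too low and lifted the knuckle slightly. I corrected it by raising the grip and tipping the tool 3° nose-down. The width of the bar in the picture then agreed with it lying flat, to about 0.5 mm.
  - One later stop came from the downward force rather than contact with the rib, so I repeated the push.
  - The 0.5 mm I tried to back off at the end moved it only about 0.1 mm.

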